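Tip-test the rebuilt battery packs

TASK

The three rebuilt battery packs on the blue board have to be checked before they are closed for good: lift a pack and tip it end-down, and you can feel whether the cell block inside has come loose and slides. Drop none of them. Set any pack with a loose block down right way up and flat in the red rework tray with its rivet pin left up, so that it can be opened again; every sound pack stays in the blue board, seated flat in a bay, with the red pin of its push rivet pushed flush.

Things in the scene. Friction and masses are not known exactly. Their poses are not given: they have to be found in the camera images.
- board: Blue moulded board fixed to the bench, 128 x 240 mm. Three bays side by side, centres at y = +80, 0, -80 mm in its frame, long way along x, floor 6 mm above the origin; low blocks (to 20 mm high) only at the bays' ends. A pack has 4 mm of play each side and 5 mm at each end. Origin: centre of the underside; x away from the robot, z up.
- rework_tray: Low open red rework tray, fixed, 144 x 110 x 30 mm outside, 4 mm walls and floor, empty at the start. Origin: centre of the underside; x along its long side (which lies roughly across the robot's view), z up.
- pack_a: Black and grey closed pack from the left (board y = +80 mm) bay, 106 x 46 x 46 mm, about 0.5 kg; all look alike. Inside, a 0.35 kg cell block, centred at first; fixed in a sound pack; in a faulty one it slides 24 mm either way along x when an end is tipped down over 15 degrees. Flat sides, grip across y at mid length. Origin: centre of underside; x along it, rivet at -x, z up.
- rivet_a (a point): Centre of the top face of the white push-rivet head on pack_a's cover: 36 mm from the pack's middle towards -x, 48.5 mm above the pack's underside. The head is 17 mm across and 2.5 mm high. This point does not move with the pin.
- pin_a (a joint): Red centre pin (9 mm across) of the push rivet on pack_a, in m: 0 = up, standing 6 mm proud of the rivet head; 0.006 = pushed flush. It goes straight down with about 6 N and stays where it is left.
- pack_b: Black and grey closed pack from the middle (board y = 0) bay, 106 x 46 x 46 mm, about 0.5 kg; all look alike. Inside, a 0.35 kg cell block, centred at first; fixed in a sound pack; in a faulty one it slides 24 mm either way along x when an end is tipped down over 15 degrees. Flat sides, grip across y at mid length. Origin: centre of underside; x along it, rivet at -x, z up.
- rivet_b (a point): Centre of the top face of the white push-rivet head on pack_b's cover: 36 mm from the pack's middle towards -x, 48.5 mm above the pack's underside. The head is 17 mm across and 2.5 mm high. This point does not move with the pin.
- pin_b (a joint): Red centre pin (9 mm across) of the push rivet on pack_b, in m: 0 = up, standing 6 mm proud of the rivet head; 0.006 = pushed flush. It goes straight down with about 6 N and stays where it is left.
- pack_c: Black and grey closed pack from the right (board y = -80 mm) bay, 106 x 46 x 46 mm, about 0.5 kg; all look alike. Inside, a 0.35 kg cell block, centred at first; fixed in a sound pack; in a faulty one it slides 24 mm either way along x when an end is tipped down over 15 degrees. Flat sides, grip across y at mid length. Origin: centre of underside; x along it, rivet at -x, z up.
- rivet_c (a point): Centre of the top face of the white push-rivet head on pack_c's cover: 36 mm from the pack's middle towards -x, 48.5 mm above the pack's underside. The head is 17 mm across and 2.5 mm high. This point does not move with the pin.
- pin_c (a joint): Red centre pin (9 mm across) of the push rivet on pack_c, in m: 0 = up, standing 6 mm proud of the rivet head; 0.006 = pushed flush. It goes straight down with about 6 N and stays where it is left.

How it is judged:
By the outcome, as a careful person would: the job done as asked, in the order asked, and still so for the second after the job is handed in, with the robot touching nothing.
It also fails if it takes over 72 s, if anything falls off the work surface, if the arm or the gripper's body presses on something with over 40 N, if the wrist force passes 120 N, or if a joint passes its speed limit or range.

ROBOT

A 7-joint arm with a two-finger parallel gripper is mounted at the origin on a cart in front of the work surface, level with it; the furniture and walls round the work are solid. World frame = base frame: x ahead of the robot, y to its left, z up, the work surface at z = 0. Lengths are in m, angles in rad, forces in N, time in s.
With the tool pointing down it reaches from about 0.4 to 0.875 m from the base axis. Payload 6.5 kg.
Tool frame: the origin (TCP) lies where the fingers leave the gripper's body, on its centre line; the fingertips stand 73 mm ahead of it and the grasp point (between the pads) lies 54 mm ahead of it; z points along the fingers, y is the line along which they close (so a half turn about z gives the same grasp; the last joint's range is limited). The gripper opens to 85 mm and grips with 20 to 120 N. Pads are 22 mm wide; open, the fingers measure 114 mm over their backs; the gripper's body (76 mm by 85 mm) begins 54 mm behind the grasp point. The pads swing forward as they close: fully open they stand 13 mm farther back than shut.
Start: joints at [-1.169, 0.536, -0.004, 1.538, 0.003, 1.067, -0.071], TCP at [0.293, 0.58, 0.304] pointing down, gripper open.
Joint ranges: [-2.7, 2.7], [-0.37, 2.16], [-1.27, 1.26], [0.24, 2.4], [-1.31, 4.45], [0.19, 1.91], [-2.76, 2.76]. Speed limits (rad/s): [2.39, 2.39, 3.14, 3.14, 3.14, 3.14, 3.14].

INTERFACE

Orientations are given as [roll, pitch, yaw] about the fixed x, y, z axes, in that order (R = Rz(yaw) Ry(pitch) Rx(roll)).
In Python, from workcell import manip gives the robot as it stands.
- The arm moves only by the shell command python3 jog.py 'ROWS'. ROWS is a JSON list of rows, 1 to 12 of them, each an object with the fields tx, ty, tz (the shift in units of 5 mm), ax, ay, az (a rotation vector in units of 0.1 rad), jaw (the finger opening in m); a field left out counts as zero (the opening has to be given); each row shifts and turns the commanded pose from where the row before left it, along the tool's axes as they then stand; what a row does not reach is not made up. A row lasts 1/12 s, in which the tool goes at most 0.0417 m and 0.125 rad, less where a joint would pass 70% of its speed; a pose out of reach is approached as far as the arm can. The fingers move at their own pace and stop on an object; the grip force is fixed at half the most. Time passes only in rows, so rows that do not move let the fingers close. It prints the time, the measured TCP pose, the force, the opening and the grip force at its end. Input that does not fit is refused with a message, and nothing moves.
- manip.sense(): the state, without advancing time (a new reading comes with each control period).
- manip.get_image(name): name is "side" or "top" or "wrist"; returns a dict with "image" (400x640x3 uint8, red, green, blue), "vertical_fov" (degrees; the focal length in pixels is half the picture's height over the tangent of half this angle, whatever the lens; pixels are square), "cx", "cy" (the principal point, pixels), "rvec" (rotation vector, rad) and "tvec" (3), from world to camera coordinates, as OpenCV has them. Camera axes: x right, y down, z forward; pixel columns grow to the right and rows downward; lengths in m; the calibration is good to about 2 mm. The wrist camera is an equidistant fisheye: a pixel r from the principal point sees the ray r / f radians off the axis. A picture is of the moment at which its call begins. There is no depth.
- manip.job_done(): hands the job in; it is judged then, once.
The state is a dict: "clock": time; "joints": joint angles; "qvel": joint speeds; "joint_torque": joint torques, N m; "ee_pos": TCP position; "tool_rot": TCP orientation; "contact_force": force on the tool from outside, world axes, zero at the start; "moment": the same for the moment, N m; "grip_width": finger opening in m; "grip_force": force on a finger pad.
Only numpy, scipy, OpenCV 4.12 (cv2) and the standard library are available. Lean on these libraries where they do the work, as an engineer would, in place of code of your own. Each camera call takes 0.05 s, during which the arm holds its last target. There are 200 camera calls.

## Working session

There is one attempt and no reset: what is moved stays moved. The work goes in short steps, Python scripts to look and compute and a shell command to move; the robot and the scene stay as the last step left them, time stands still between calls to the robot, and variables do not carry over. Pictures are saved under pics/ and viewed, at most 10 in all, crops included, and the job is handed in when it is done.

```bash
ls; mkdir -p pics; python3 - <<'E'
from workcell import manip
import cv2,numpy as np
print(manip.sense())
for n in ("top","side"):
    d=manip.get_image(n); cv2.imwrite(f"pics/{n}0.png",d["image"][:,:,::-1]); print(n,d["vertical_fov"],d["cx"],d["cy"],d["rvec"],d["tvec"])
E
```

```text
jog.py
pics
workcell.py
{'clock': 0.0, 'joints': array([-1.16918262,  0.53718169, -0.00442417,  1.53883827,  0.0026099 ,
        1.06733705, -0.07116716]), 'qvel': array([-0.00078521, -0.00112759, -0.00104707, -0.00041432, -0.00018141,
        0.00065604, -0.00067864]), 'joint_torque': array([ 9.37850054e-04, -5.83409357e+01,  1.04933202e+00, -2.59104306e+01,
        1.24195777e-02,  9.70299065e-03,  2.14217687e-05]), 'ee_pos': array([0.29290003, 0.57970588, 0.30301667]), 'tool_rot': array([-3.13983989e+00,  1.44926539e-04,  2.67387613e+00]), 'contact_force': array([ 0.04623904, -0.0865225 ,  1.21883775]), 'moment': array([-0.01169107,  0.01407446,  0.00948234]), 'grip_force': 0.0, 'grip_width': 0.0854452352939372}
top 46.944331024913524 321.8404683878087 201.64456116010663 [ 1.91767304 -2.2752158   0.271887  ] [0.32179123 0.48209699 0.78978951]
side 51.13685966170295 323.8494034452914 197.27619673066448 [ 2.3033587  -0.13959019  0.07201671] [-0.47421264  0.26294621  0.66392746]
```
View pics/top0.png

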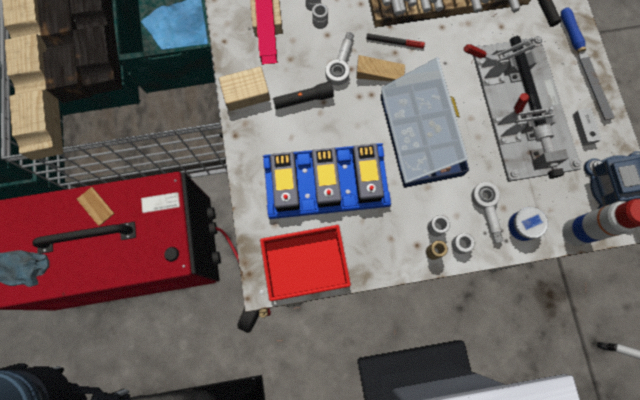

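View pics/side0.png

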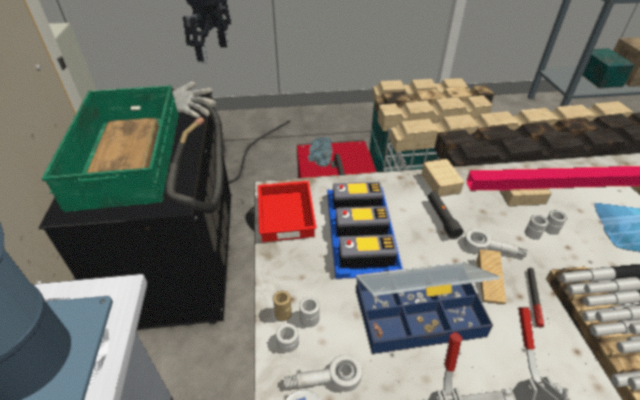

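The top view shows the blue board around (327,181). Its three packs have their rivets at about (286,197), (328,195) and (371,188), and the red tray is at (305,262). The side view confirms this, with the tray at (286,210) and rivets at (340,188), (339,213) and (347,240). Next I measure them.

```bash
cat > h.py <<'E'
import cv2,numpy as np
from scipy.spatial.transform import Rotation as Ro
from workcell import manip
def cam(d):
    R=cv2.Rodrigues(np.array(d["rvec"]))[0]; t=np.array(d["tvec"]); f=200/np.tan(np.radians(d["vertical_fov"]/2))
    return R,-R.T@t,f
def ray(d,uv,fish=False):
    R,c,f=cam(d); x=np.array([uv[0]-d["cx"],uv[1]-d["cy"]])/f
    if fish:
        r=np.hypot(*x)+1e-12; v=np.r_[x/r*np.sin(r),np.cos(r)]
    else: v=np.r_[x,1]
    return c,R.T@(v/np.linalg.norm(v))
def onplane(d,uv,z,fish=False):
    c,v=ray(d,uv,fish); return c+v*(z-c[2])/v[2]
def tri(r1,r2):
    A=np.c_[r1[1],-r2[1]]; s=np.linalg.lstsq(A,r2[0]-r1[0],rcond=None)[0]
    p,q=r1[0]+s[0]*r1[1],r2[0]+s[1]*r2[1]; return (p+q)/2,np.linalg.norm(p-q)
def blobs(m,amin):
    n,l,s,c=cv2.connectedComponentsWithStats(m.astype(np.uint8)); return [(c[i],s[i],l==i) for i in range(1,n) if s[i,4]>=amin]
def hsv(d): return cv2.cvtColor(d["image"],cv2.COLOR_RGB2HSV).astype(int)
def red(h): return ((h[...,0]<8)|(h[...,0]>172))&(h[...,1]>110)&(h[...,2]>70)
def yel(h): return (abs(h[...,0]-26)<7)&(h[...,1]>140)&(h[...,2]>120)
def blu(h): return (abs(h[...,0]-110)<9)&(h[...,1]>150)&(h[...,2]>60)
E
python3 - <<'E'
from h import *
np.set_printoptions(precision=4,suppress=True)
D={n:manip.get_image(n) for n in("top","side")}
for n,roi in (("top",(140,225,255,400)),("side",(170,280,325,410))):
    d=D[n];h=hsv(d);m=np.zeros(h.shape[:2],bool);m[roi[0]:roi[1],roi[2]:roi[3]]=1
    print(n,"cam",cam(d)[1])
    for b in blobs(red(h)&m,3): print("pin",b[0],b[1][4],onplane(d,b[0],.0605))
    for b in blobs(yel(h)&m,30): print("lab",b[0],b[1][4],onplane(d,b[0],.052))
    bb=max(blobs(blu(h)&m,50),key=lambda b:b[1][4]);print("blue",bb[1])
    # tray
    t=[b for b in blobs(red(h),1500) if (n=="top" and b[1][0]>225 and b[1][0]<300 and b[1][1]>200) or (n=="side" and b[1][0]<300 and b[1][0]>240)]
    for b in t:
        c=cv2.findContours(b[2].astype(np.uint8),0,2)[0][0]; q=cv2.approxPolyDP(cv2.convexHull(c),6,True)[:,0]
        print("tray",q.tolist()); print(np.array([onplane(d,p,.03) for p in q]))
E
```

```text
top cam [0.3325 0.269  0.8814]
pin [371.0833 187.3333] 12 [0.5404 0.1413 0.0605]
pin [328.3571 191.7857] 14 [0.5454 0.2206 0.0605]
pin [285.0909 196.3636] 11 [0.5503 0.3006 0.0605]
lab [368.4304 170.3038] 316 [0.576  0.1385 0.052 ]
lab [326.1111 174.6381] 315 [0.5811 0.2185 0.052 ]
lab [283.677  178.9472] 322 [0.5863 0.2984 0.052 ]
blue [ 264  144  126   75 3178]
tray [[338, 225], [349, 286], [270, 300], [260, 239]]
[[0.4866 0.2121 0.03  ]
 [0.3721 0.2124 0.03  ]
 [0.3717 0.3578 0.03  ]
 [0.4851 0.3602 0.03  ]]
side cam [ 0.4267 -0.3715  0.644 ]
pin [331.3902 172.439 ] 82 [0.5378 0.3473 0.0605]
pin [357.6937 171.2342] 111 [0.5968 0.3448 0.0605]
pin [341. 186.] 9 [0.5519 0.299  0.0605]
pin [344.3846 211.9231] 13 [0.5463 0.2194 0.0605]
pin [348.625 241.75 ] 16 [0.5414 0.1397 0.0605]
lab [357.0667 187.9394] 165 [0.5873 0.2984 0.052 ]
lab [361.6761 213.7183] 213 [0.582  0.2187 0.052 ]
lab [380.9722 212.6111] 36 [0.6216 0.2173 0.052 ]
lab [367.0916 243.4351] 262 [0.5769 0.1389 0.052 ]
lab [386.7317 243.3171] 41 [0.6138 0.1348 0.052 ]
blue [328 191  73  87 862]
tray [[308, 181], [313, 236], [262, 241], [258, 185]]
[[0.4862 0.3601 0.03  ]
 [0.4797 0.1898 0.03  ]
 [0.3791 0.1883 0.03  ]
 [0.3727 0.3591 0.03  ]]
```

Units first: shifts go in units of 5 mm and turns go in units of 0.1 rad. So -0.0263 m is -5.26, -0.031 m is -6.2, -0.105 rad is -1.05.

```bash
cat >> h.py <<'E'
np.set_printoptions(precision=4,suppress=True)
PK={"a":(.587,.2976),"b":(.5817,.2178),"c":(.5768,.1383)}; YAW=np.pi-.062
def togo(p,rpy=(np.pi,0,YAW)):
    s=manip.sense(); R=Ro.from_euler("xyz",s["tool_rot"]); T=Ro.from_euler("xyz",rpy)
    print("togo",R.inv().apply(np.array(p)-s["ee_pos"]),"rot",(R.inv()*T).as_rotvec(),"after-rot axes",T.inv().apply(np.array(p)-s["ee_pos"]))
def st():
    s=manip.sense()
    for k in("clock","joints","ee_pos","tool_rot","contact_force","moment","grip_width","grip_force"): print(k,s[k])
E
python3 jog.py '[{"az": -1, "jaw": 0.06}, {"az": -1, "jaw": 0.06}, {"az": -1, "jaw": 0.06}, {"az": -1.05, "jaw": 0.06}, {"tx": -6.2, "ty": -5.26, "jaw": 0.06}, {"tx": -6.2, "ty": -5.26, "jaw": 0.06}, {"tx": -6.2, "ty": -5.26, "jaw": 0.06}, {"tx": -6.2, "ty": -5.26, "jaw": 0.06}, {"tx": -6.2, "ty": -5.26, "jaw": 0.06}, {"tx": -6.2, "ty": -5.26, "jaw": 0.06}, {"tx": -6.2, "ty": -5.26, "jaw": 0.06}, {"tx": -6.2, "ty": -5.26, "jaw": 0.06}]'
python3 -c "
from h import *
st();togo((.587,.2976,.2))"
```

```text
clock: 1.2
ee_pos: [0.5285, 0.353, 0.3039]
tool_rot: [-3.142, -0.0, 3.079]
contact_force: [0.4, -0.1, 0.8]
grip_width: 0.0598
grip_force: 0.0
clock 1.2
joints [-0.6385  0.5119 -0.0299  1.5779  0.0169  1.0521  0.8351]
ee_pos [0.5285 0.353  0.3039]
tool_rot [-3.1415 -0.0001  3.0789]
contact_force [ 0.4209 -0.0649  0.8421]
moment [ 0.0697 -0.0389  0.0182]
grip_width 0.05978600951441227
grip_force 0.0
togo [-0.0619 -0.0516  0.1039] rot [-0.0001 -0.0001 -0.0007] after-rot axes [-0.0618 -0.0516  0.1039]
```

To row units: 0.032 m is 6.4, -0.031 m is -6.2.

```bash
python3 jog.py '[{"tx": -6.2, "ty": -5.16, "tz": 4, "jaw": 0.06}, {"tx": -6.2, "ty": -5.16, "tz": 4, "jaw": 0.06}, {"tz": 6.4, "jaw": 0.06}, {"tz": 6.4, "jaw": 0.06}, {"jaw": 0.06}]'
python3 -c "
from h import *
st();togo((.587,.2976,.2))
d=manip.get_image('wrist');cv2.imwrite('pics/w1.png',d['image'][:,:,::-1]);print({k:d[k] for k in d if k!='image'})"
```

```text
clock: 1.62
ee_pos: [0.5787, 0.3007, 0.1962]
tool_rot: [-3.135, -0.009, 3.078]
contact_force: [-2.1, 0.1, -1.4]
grip_width: 0.0599
grip_force: 0.0
clock 1.6167
joints [-0.5361  0.6656 -0.0177  1.6011  0.0138  0.8864  0.948 ]
ee_pos [0.5787 0.3007 0.1962]
tool_rot [-3.1352 -0.0094  3.0775]
contact_force [-2.0669  0.1427 -1.407 ]
moment [0.0138 0.1687 0.0235]
grip_width 0.0598540345690731
grip_force 0.0
togo [-0.0085 -0.0026 -0.0038] rot [-0.0063 -0.0094 -0.002 ] after-rot axes [-0.0085 -0.0026 -0.0038]
{'vertical_fov': 65.70646984690485, 'cx': 319.14742329733025, 'cy': 198.2726633502334, 'rvec': array([-2.13  , -1.9975, -0.273 ]), 'tvec': array([-0.3354, -0.5403,  0.1253])}
```

View pics/w1.png

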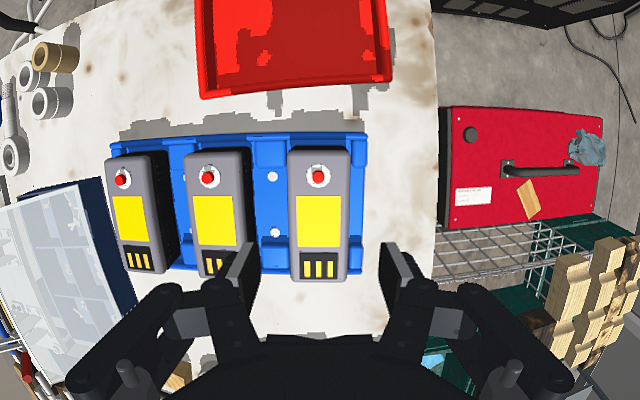

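The wrist view shows pins a, b and c at about (318,176), (209,177) and (122,180). The fingers straddle pack a near its label end.

```bash
python3 jog.py '[{"jaw": 0.06}, {"jaw": 0.06}]'
cat >> h.py <<'E'
def wrist(zp=.0605,zl=.052):
    d=manip.get_image('wrist');h=hsv(d)
    for b in blobs(red(h),20):
        if b[1][4]<600 and b[0][1]<260: print("pin",b[0],b[1][4],onplane(d,b[0],zp,1))
    for b in blobs(yel(h),400): print("lab",b[0],b[1][4],onplane(d,b[0],zl,1))
    return d
E
python3 -c "
from h import *
st();togo((.587,.2976,.09));wrist()"
```

```text
clock: 1.83
ee_pos: [0.5825, 0.3046, 0.2053]
tool_rot: [3.14, 0.003, 3.08]
contact_force: [-0.0, -0.4, 0.2]
grip_width: 0.06
grip_force: 0.0
clock 1.8333
joints [-0.5379  0.6561 -0.018   1.5928  0.014   0.8893  0.948 ]
ee_pos [0.5825 0.3046 0.2053]
tool_rot [3.1395 0.0028 3.0797]
contact_force [-0.0457 -0.3967  0.2278]
moment [-0.0014 -0.0098  0.0212]
grip_width 0.059990426600080554
grip_force 0.0
togo [-0.0046 -0.0069  0.1152] rot [0.0021 0.0028 0.0002] after-rot axes [-0.005  -0.0067  0.1153]
pin [310.2437 166.5714] 119 [0.5493 0.2997 0.0605]
pin [203.807  167.7544] 114 [0.5441 0.221  0.0605]
pin [119.0521 170.9688] 96 [0.5392 0.142  0.0605]
lab [128.9967 208.1768] 1216 [0.574  0.1381 0.052 ]
lab [210.7119 209.1114] 1760 [0.579  0.2179 0.052 ]
lab [310.8248 209.7934] 2038 [0.5843 0.2975 0.052 ]
```

```bash
python3 jog.py '[{"tx": -0.8, "ty": -1.4, "tz": 6, "ax": 0.02, "ay": 0.02, "jaw": 0.06}, {"tz": 7, "jaw": 0.06}, {"tz": 6, "jaw": 0.06}, {"tz": 4, "jaw": 0.06}, {"jaw": 0.06}, {"jaw": 0.06}]'
python3 -c "
from h import *
st();togo((.5865,.2974,.09))"
```

```text
clock: 2.38
ee_pos: [0.5853, 0.2965, 0.0888]
tool_rot: [-3.14, -0.002, 3.079]
contact_force: [0.6, -0.3, 0.6]
grip_width: 0.0598
grip_force: 0.0
clock 2.3833
joints [-0.5259  0.8183 -0.0172  1.6237  0.0203  0.702   0.9553]
ee_pos [0.5853 0.2965 0.0888]
tool_rot [-3.1399 -0.0015  3.0793]
contact_force [ 0.6373 -0.2565  0.6308]
moment [0.0816 0.0179 0.0166]
grip_width 0.05979660758755133
grip_force 0.0
togo [-0.0011  0.001  -0.0012] rot [-0.0017 -0.0015 -0.0003] after-rot axes [-0.0011  0.001  -0.0012]
```

Next I grip, lift and pause for a level reading.

```bash
python3 jog.py '[{"jaw": 0.03}, {"jaw": 0.03}, {"jaw": 0.03}, {"jaw": 0.03}, {"jaw": 0.03}]' && python3 jog.py '[{"tz": -2, "jaw": 0.03}, {"tz": -4, "jaw": 0.03}, {"tz": -6, "jaw": 0.03}, {"tz": -6, "jaw": 0.03}, {"tz": -4, "jaw": 0.03}, {"jaw": 0.03}, {"jaw": 0.03}, {"jaw": 0.03}, {"jaw": 0.03}, {"jaw": 0.03}]'
python3 -c "
from h import *
st()"
```

```text
clock: 2.8
ee_pos: [0.5868, 0.2974, 0.091]
tool_rot: [3.14, 0.002, 3.079]
contact_force: [-0.4, 0.8, 8.6]
grip_width: 0.0455
grip_force: 63.4
clock: 3.63
ee_pos: [0.5843, 0.2956, 0.1959]
tool_rot: [-3.138, -0.005, 3.079]
contact_force: [-0.5, 0.4, -5.2]
grip_width: 0.0456
grip_force: 62.6
clock 3.6333
joints [-0.5257  0.6679 -0.017   1.5975  0.0143  0.8826  0.9599]
ee_pos [0.5843 0.2956 0.1959]
tool_rot [-3.1376 -0.0049  3.0789]
contact_force [-0.4917  0.4398 -5.1668]
moment [-0.0089 -0.0148 -0.0461]
grip_width 0.045610820385422815
grip_force 62.61690929532051
```

To row units: -0.11 rad is -1.1.

```bash
python3 jog.py '[{"jaw": 0.03}, {"jaw": 0.03}, {"jaw": 0.03}]'; python3 -c "
from h import *
st()"; python3 jog.py '[{"ay": -1.1, "jaw": 0.03}, {"ay": -1.1, "jaw": 0.03}, {"ay": -1.1, "jaw": 0.03}, {"ay": -1.1, "jaw": 0.03}, {"ay": -1.1, "jaw": 0.03}, {"jaw": 0.03}, {"jaw": 0.03}, {"jaw": 0.03}, {"jaw": 0.03}, {"jaw": 0.03}, {"jaw": 0.03}]'; python3 -c "
from h import *
st()"; python3 jog.py '[{"ay": 1.1, "jaw": 0.03}, {"ay": 1.1, "jaw": 0.03}, {"ay": 1.1, "jaw": 0.03}, {"ay": 1.1, "jaw": 0.03}, {"ay": 1.1, "jaw": 0.03}, {"jaw": 0.03}, {"jaw": 0.03}, {"jaw": 0.03}, {"jaw": 0.03}, {"jaw": 0.03}, {"jaw": 0.03}, {"jaw": 0.03}]'; python3 -c "
from h import *
st()"
```

```text
clock: 3.88
ee_pos: [0.5851, 0.2961, 0.1974]
tool_rot: [-3.139, -0.003, 3.079]
contact_force: [0.6, 0.2, -4.5]
grip_width: 0.045
grip_force: 62.6
clock 3.8833
joints [-0.5257  0.6665 -0.017   1.5959  0.0142  0.8828  0.9599]
ee_pos [0.5851 0.2961 0.1974]
tool_rot [-3.1392 -0.0026  3.0789]
contact_force [ 0.5863  0.168  -4.5273]
moment [-0.0171  0.0173 -0.0597]
grip_width 0.04500382714842706
grip_force 62.614997774362564
clock: 4.8
ee_pos: [0.587, 0.2942, 0.1974]
tool_rot: [-3.139, 0.53, 3.075]
contact_force: [-0.1, -0.9, -4.7]
grip_width: 0.0453
grip_force: 63.4
clock 4.8
joints [-1.0059  0.6041  0.4414  1.9337  0.4148  0.275   0.4403]
ee_pos [0.587  0.2942 0.1974]
tool_rot [-3.1387  0.5304  3.0755]
contact_force [-0.1068 -0.864  -4.6658]
moment [0.0349 1.05   0.0271]
grip_width 0.045271888641342704
grip_force 63.372500985860825
clock: 5.8
ee_pos: [0.5852, 0.296, 0.196]
tool_rot: [-3.135, 0.007, 3.077]
contact_force: [1.0, 0.4, -5.4]
grip_width: 0.0454
grip_force: 63.5
clock 5.8
joints [-0.5009  0.6668 -0.0578  1.5992  0.058   0.8754  0.9229]
ee_pos [0.5852 0.296  0.196 ]
tool_rot [-3.1354  0.0065  3.0772]
contact_force [ 0.9534  0.449  -5.3852]
moment [ 0.0183 -0.0313  0.0207]
grip_width 0.04540777064933514
grip_force 63.53858381509781
```

```bash
cat > m.py <<'E'
from h import *
s=manip.sense(); print("M",s["moment"],"F",s["contact_force"],"pitch",round(s["tool_rot"][1],4))
E
python3 jog.py '[{"jaw": 0.03}]' >/dev/null; python3 m.py; python3 jog.py '[{"jaw": 0.03}]' >/dev/null; python3 m.py;python3 jog.py '[{"jaw": 0.03}]' >/dev/null; python3 m.py
python3 jog.py '[{"ay": 1.1, "jaw": 0.03}, {"ay": 1.1, "jaw": 0.03}, {"ay": 1.1, "jaw": 0.03}, {"ay": 1.1, "jaw": 0.03}, {"ay": 1.1, "jaw": 0.03}, {"jaw": 0.03}, {"jaw": 0.03}, {"jaw": 0.03}, {"jaw": 0.03}, {"jaw": 0.03}]'; python3 m.py; python3 jog.py '[{"ay": -1.1, "jaw": 0.03}, {"ay": -1.1, "jaw": 0.03}, {"ay": -1.1, "jaw": 0.03}, {"ay": -1.1, "jaw": 0.03}, {"ay": -1.1, "jaw": 0.03}, {"jaw": 0.03}, {"jaw": 0.03}, {"jaw": 0.03}, {"jaw": 0.03}, {"jaw": 0.03}, {"jaw": 0.03}]'; python3 m.py
python3 jog.py '[{"jaw": 0.03}]' >/dev/null; python3 m.py; python3 jog.py '[{"jaw": 0.03}]' >/dev/null; python3 m.py;python3 jog.py '[{"jaw": 0.03}]' >/dev/null; python3 m.py
```

```text
M [ 0.0067 -0.0774  0.0013] F [ 0.4616 -0.0635 -5.3783] pitch 0.0065
M [ 0.0153 -0.1028  0.0404] F [ 0.8674 -0.2922 -5.046 ] pitch 0.0063
M [-0.0557 -0.0634  0.0072] F [-0.3503  0.4485 -4.9274] pitch 0.0061
clock: 6.88
ee_pos: [0.5855, 0.2961, 0.1971]
tool_rot: [-3.136, -0.541, 3.074]
contact_force: [-0.5, -0.3, -4.2]
grip_width: 0.0455
grip_force: 64.2
M [-0.082  -1.0512  0.0299] F [-0.4525 -0.2844 -4.1945] pitch -0.5415
clock: 7.8
ee_pos: [0.5866, 0.2948, 0.1955]
tool_rot: [-3.135, 0.005, 3.074]
contact_force: [-0.8, -0.1, -5.4]
grip_width: 0.0455
grip_force: 64.2
M [-0.0106  0.0833 -0.0383] F [-0.7961 -0.148  -5.3641] pitch 0.005
M [ 0.0018  0.1078 -0.0297] F [ 0.667   0.0219 -5.5807] pitch 0.0051
M [-0.0379  0.1098  0.0132] F [-0.6864  0.6054 -4.1925] pitch 0.0053
M [0.0507 0.0837 0.0254] F [ 0.3431  0.9165 -4.2277] pitch 0.0055
```

Before tipping My averaged about −0.07; after tipping the other way it was about +0.10. The +0.165 change matches a 24 mm slide, so pack a is loose. It goes to the tray.

To row units: 0.032 m is 6.4, 0.031 m is 6.2, 0.115 rad is 1.15.

```bash
python3 jog.py '[{"tx": 6, "ty": -0.8, "jaw": 0.03}, {"tx": 6.4, "ty": -0.8, "jaw": 0.03}, {"tx": 6.4, "ty": -0.8, "jaw": 0.03}, {"tx": 6.4, "ty": -0.8, "jaw": 0.03}, {"tx": 6.2, "ty": -0.6, "jaw": 0.03}, {"az": 1, "jaw": 0.03}, {"az": 1.15, "jaw": 0.03}, {"az": 1.15, "jaw": 0.03}, {"az": 1.15, "jaw": 0.03}, {"az": 1.15, "jaw": 0.03}, {"az": 1.15, "jaw": 0.03}, {"az": 1.15, "jaw": 0.03}]' && python3 jog.py '[{"az": 1.15, "jaw": 0.03}, {"az": 1.15, "jaw": 0.03}, {"az": 1.15, "jaw": 0.03}, {"az": 1.15, "jaw": 0.03}, {"az": 1.15, "jaw": 0.03}, {"az": 1.15, "jaw": 0.03}, {"az": 1.15, "jaw": 0.03}, {"jaw": 0.03}, {"jaw": 0.03}, {"jaw": 0.03}]'
python3 -c "
from h import *
togo((.4288,.2855,.0895),(np.pi,0,1.577)); print(manip.sense()['joints'])
d=manip.get_image('wrist');h=hsv(d);cv2.imwrite('pics/w2.png',d['image'][:,:,::-1])"
```

```text
clock: 9.05
ee_pos: [0.4281, 0.2871, 0.1954]
tool_rot: [3.141, 0.008, 2.28]
contact_force: [-0.2, -0.5, -5.3]
grip_width: 0.0449
grip_force: 64.2
clock: 9.88
ee_pos: [0.428, 0.287, 0.1952]
tool_rot: [3.135, 0.005, 1.484]
contact_force: [1.0, -0.2, -5.0]
grip_width: 0.0453
grip_force: 64.2
togo [-0.0008  0.0003  0.1057] rot [ 0.006   0.0057 -0.0926] after-rot axes [-0.0015  0.0008  0.1057]
[-0.9396  0.4811  0.3256  1.9933 -0.219   0.6998 -0.5666]
```

View pics/w2.png

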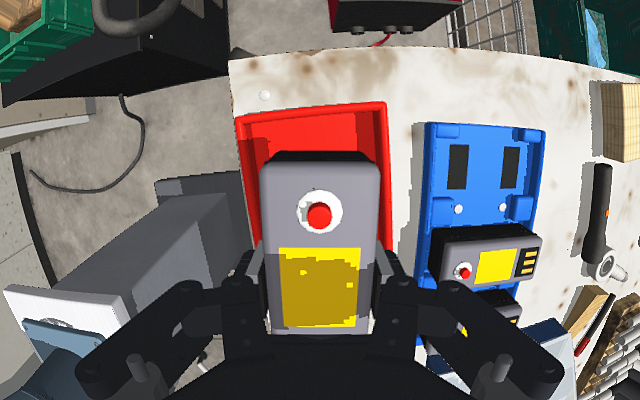

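The wrist view shows pack a level in the grip over the tray, with its pin up at (320,213) and the empty left bay at (485,170). I'll lower it now.

```bash
python3 jog.py '[{"tx": -0.2, "ty": 0.1, "tz": 4, "ax": 0.06, "ay": 0.05, "az": -0.93, "jaw": 0.03}, {"tz": 6, "jaw": 0.03}, {"tz": 5, "jaw": 0.03}, {"tz": 3, "jaw": 0.03}, {"tz": 1.6, "jaw": 0.03}, {"jaw": 0.03}, {"jaw": 0.03}, {"jaw": 0.03}]'
python3 -c "
from h import *
st();togo((.4288,.2855,.0895),(np.pi,0,1.577))"
```

```text
clock: 10.6
ee_pos: [0.4293, 0.286, 0.0981]
tool_rot: [3.14, -0.0, 1.574]
contact_force: [-0.1, 0.7, -4.4]
grip_width: 0.0453
grip_force: 64.1
clock 10.6
joints [-0.8495  0.6523  0.2226  2.016  -0.2815  0.5007 -0.4199]
ee_pos [0.4293 0.286  0.0981]
tool_rot [ 3.1402 -0.0003  1.5741]
contact_force [-0.1221  0.6574 -4.3944]
moment [ 0.0653 -0.0589 -0.0262]
grip_width 0.045256974505907474
grip_force 64.13051962852478
togo [-0.0005 -0.0005  0.0086] rot [ 0.0014 -0.0003 -0.0029] after-rot axes [-0.0005 -0.0005  0.0086]
```

To row units: 0.004 m is 0.8, 0.003 m is 0.6.

```bash
python3 jog.py '[{"tz": 0.8, "jaw": 0.03}, {"tz": 0.6, "jaw": 0.03}, {"jaw": 0.03}, {"jaw": 0.03}, {"jaw": 0.03}]'; python3 jog.py '[{"tz": 0.3, "jaw": 0.03}, {"jaw": 0.03}, {"jaw": 0.03}]'
```

```text
clock: 11.02
ee_pos: [0.4285, 0.2855, 0.0902]
tool_rot: [-3.142, 0.001, 1.574]
contact_force: [1.0, 1.3, -4.9]
grip_width: 0.0456
grip_force: 64.4
clock: 11.27
ee_pos: [0.4287, 0.2856, 0.0889]
tool_rot: [3.141, 0.001, 1.574]
contact_force: [-0.7, 0.5, 2.3]
grip_width: 0.0453
grip_force: 65.0
```

To row units: -0.035 m is -7, 0.0306 m is 6.12.

```bash
python3 jog.py '[{"jaw": 0.058}, {"jaw": 0.058}, {"jaw": 0.058}, {"tz": -2, "jaw": 0.058}, {"tz": -5, "jaw": 0.058}, {"tz": -7, "jaw": 0.058}, {"tz": -7, "jaw": 0.058}, {"tx": -2.72, "ty": 6.12, "jaw": 0.06}, {"tx": -2.72, "ty": 6.12, "jaw": 0.06}, {"tx": -2.72, "ty": 6.12, "jaw": 0.06}, {"tx": -2.72, "ty": 6.12, "jaw": 0.06}, {"tx": -2.72, "ty": 6.12, "jaw": 0.06}]' && python3 jog.py '[{"az": -1.15, "jaw": 0.06}, {"az": -1.15, "jaw": 0.06}, {"az": -1.15, "jaw": 0.06}, {"az": -1.15, "jaw": 0.06}, {"az": -1.15, "jaw": 0.06}, {"az": -1.15, "jaw": 0.06}, {"az": -1.15, "jaw": 0.06}, {"az": -1.15, "jaw": 0.06}, {"az": -1.15, "jaw": 0.06}, {"az": -1.15, "jaw": 0.06}, {"az": -1.15, "jaw": 0.06}, {"az": -1.15, "jaw": 0.06}]'; python3 jog.py '[{"az": -1.15, "jaw": 0.06}, {"jaw": 0.06}, {"jaw": 0.06}]'
python3 -c "
from h import *
st();togo((.5815,.2178,.092))
d=wrist();cv2.imwrite('pics/w3.png',d['image'][:,:,::-1])"
```

```text
clock: 12.27
ee_pos: [0.5831, 0.2173, 0.1947]
tool_rot: [3.141, 0.001, 1.574]
contact_force: [0.3, 0.6, 0.0]
grip_width: 0.06
grip_force: 0.0
clock: 13.27
ee_pos: [0.5818, 0.2177, 0.1944]
tool_rot: [-3.14, 0.001, 2.959]
contact_force: [0.6, 0.1, 0.2]
grip_width: 0.0597
grip_force: 0.0
clock: 13.52
ee_pos: [0.5818, 0.2177, 0.1942]
tool_rot: [-3.141, 0.0, 3.065]
contact_force: [0.0, 0.5, 0.1]
grip_width: 0.0603
grip_force: 0.0
clock 13.5167
joints [-0.3774  0.619  -0.075   1.6958  0.0603  0.8293  1.0149]
ee_pos [0.5818 0.2177 0.1942]
tool_rot [-3.1406  0.0003  3.0649]
contact_force [0.0409 0.4714 0.0939]
moment [ 0.0732 -0.0032 -0.0347]
grip_width 0.06033962026170599
grip_force 0.0
togo [0.0003 0.0002 0.1022] rot [-0.001   0.0003 -0.0146] after-rot axes [0.0003 0.0001 0.1022]
pin [447.3913   0.7826] 23 [0.4331 0.3174 0.0605]
pin [319.6818 163.1515] 132 [0.5443 0.2199 0.0605]
pin [206.8015 166.3511] 131 [0.5393 0.1411 0.0605]
lab [400.7868   7.6442] 877 [0.4378 0.2847 0.052 ]
lab [320.2899 208.7621] 2308 [0.5791 0.2176 0.052 ]
lab [214.576  210.0147] 1967 [0.5743 0.1381 0.052 ]
```

View pics/w3.png

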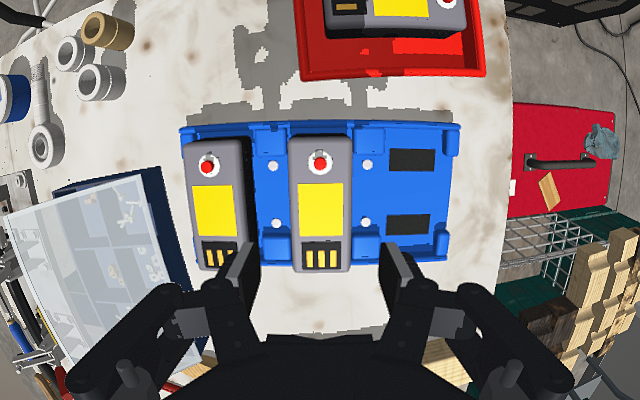

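Pack a sits flat in the tray at the top of the frame. Pack b, with its pin at (320,163), is centred between the open fingers. Next I grip and lift b and run the same test.

To row units: 0.035 m is 7, 0.03 m is 6, -0.015 rad is -0.15.

```bash
python3 jog.py '[{"tz": 6, "az": -0.15, "jaw": 0.06}, {"tz": 7, "jaw": 0.06}, {"tz": 5, "jaw": 0.06}, {"tz": 2.4, "jaw": 0.06}, {"jaw": 0.06}, {"jaw": 0.03}, {"jaw": 0.03}, {"jaw": 0.03}, {"jaw": 0.03}, {"jaw": 0.03}]'; python3 jog.py '[{"tz": -2, "jaw": 0.03}, {"tz": -4, "jaw": 0.03}, {"tz": -6, "jaw": 0.03}, {"tz": -6, "jaw": 0.03}, {"tz": -4, "jaw": 0.03}, {"ay": -1.1, "jaw": 0.03}, {"ay": -1.1, "jaw": 0.03}, {"ay": -1.1, "jaw": 0.03}, {"ay": -1.1, "jaw": 0.03}, {"ay": -1.1, "jaw": 0.03}, {"jaw": 0.03}, {"jaw": 0.03}]'; python3 jog.py '[{"jaw": 0.03}, {"ay": 1.1, "jaw": 0.03}, {"ay": 1.1, "jaw": 0.03}, {"ay": 1.1, "jaw": 0.03}, {"ay": 1.1, "jaw": 0.03}, {"ay": 1.1, "jaw": 0.03}, {"jaw": 0.03}, {"jaw": 0.03}, {"jaw": 0.03}, {"jaw": 0.03}]'; python3 m.py
python3 jog.py '[{"jaw": 0.03}]' >/dev/null; python3 m.py; python3 jog.py '[{"jaw": 0.03}]' >/dev/null; python3 m.py;python3 jog.py '[{"jaw": 0.03}]' >/dev/null; python3 m.py
python3 jog.py '[{"ay": 1.1, "jaw": 0.03}, {"ay": 1.1, "jaw": 0.03}, {"ay": 1.1, "jaw": 0.03}, {"ay": 1.1, "jaw": 0.03}, {"ay": 1.1, "jaw": 0.03}, {"jaw": 0.03}, {"jaw": 0.03}, {"jaw": 0.03}]'; python3 jog.py '[{"ay": -1.1, "jaw": 0.03}, {"ay": -1.1, "jaw": 0.03}, {"ay": -1.1, "jaw": 0.03}, {"ay": -1.1, "jaw": 0.03}, {"ay": -1.1, "jaw": 0.03}, {"jaw": 0.03}, {"jaw": 0.03}, {"jaw": 0.03}, {"jaw": 0.03}]'; python3 m.py
python3 jog.py '[{"jaw": 0.03}]' >/dev/null; python3 m.py; python3 jog.py '[{"jaw": 0.03}]' >/dev/null; python3 m.py;python3 jog.py '[{"jaw": 0.03}]' >/dev/null; python3 m.py
```

```text
clock: 14.4
ee_pos: [0.5822, 0.2181, 0.0928]
tool_rot: [-3.141, 0.001, 3.083]
contact_force: [-0.2, -0.5, 2.6]
grip_width: 0.0453
grip_force: 62.9
clock: 15.4
ee_pos: [0.5822, 0.2166, 0.2011]
tool_rot: [-3.13, 0.497, 3.086]
contact_force: [0.6, -0.3, -5.4]
grip_width: 0.0453
grip_force: 62.8
clock: 16.23
ee_pos: [0.5831, 0.2155, 0.1995]
tool_rot: [-3.129, -0.004, 3.076]
contact_force: [0.6, -0.1, -4.9]
grip_width: 0.0451
grip_force: 62.8
M [ 0.0243 -0.002   0.0258] F [ 0.5592 -0.1234 -4.9023] pitch -0.0043
M [ 0.0289 -0.0552  0.0316] F [-0.1524 -0.1479 -5.0234] pitch -0.0045
M [ 0.0353 -0.0233 -0.0179] F [ 0.1374 -0.1526 -5.5794] pitch -0.0045
M [-0.0169 -0.0228  0.0217] F [-0.1647  0.8033 -5.9297] pitch -0.0046
clock: 17.15
ee_pos: [0.584, 0.2157, 0.1997]
tool_rot: [-3.127, -0.551, 3.068]
contact_force: [-0.8, 0.1, -5.0]
grip_width: 0.0455
grip_force: 64.3
clock: 17.9
ee_pos: [0.5849, 0.2149, 0.1998]
tool_rot: [-3.129, -0.006, 3.074]
contact_force: [1.0, -0.1, -6.1]
grip_width: 0.0453
grip_force: 64.8
M [ 0.0112 -0.0111  0.0653] F [ 1.0164 -0.1111 -6.0712] pitch -0.006
M [0.0219 0.011  0.0659] F [-0.5047 -0.517  -6.348 ] pitch -0.006
M [ 0.0122 -0.1041 -0.0229] F [ 0.562  -0.5899 -5.2913] pitch -0.0061
M [ 0.025  -0.0373 -0.0071] F [ 0.7077  0.7983 -5.4509] pitch -0.0061
```

The mean My was −0.026 before and −0.035 after, so pack b is sound. It goes back in its bay.

```bash
python3 -c "
from h import *
togo((.5822,.2181,.0928),(-3.141,0,3.082))"; 
```

```text
togo [0.0018 0.0044 0.1063] rot [-0.0121 -0.0061 -0.0075] after-rot axes [0.0024 0.0032 0.1064]
```

To row units: 0.0032 m is 0.64, 0.0024 m is 0.48, -0.012 rad is -0.12.

```bash
python3 jog.py '[{"ax": -0.12, "ay": -0.06, "az": -0.075, "jaw": 0.03}, {"tx": 0.48, "ty": 0.64, "tz": 4, "jaw": 0.03}, {"tz": 7, "jaw": 0.03}, {"tz": 5, "jaw": 0.03}, {"tz": 3, "jaw": 0.03}, {"jaw": 0.03}, {"jaw": 0.03}, {"jaw": 0.03}]'; python3 -c "
from h import *
togo((.5822,.2181,.0928),(-3.141,0,3.082))"
```

```text
clock: 18.82
ee_pos: [0.5832, 0.2189, 0.1062]
tool_rot: [3.141, 0.003, 3.083]
contact_force: [0.3, -0.2, -4.5]
grip_width: 0.0449
grip_force: 64.5
togo [ 0.001  -0.0009  0.0134] rot [0.0015 0.0033 0.0006] after-rot axes [ 0.0009 -0.0008  0.0134]
```

To row units: 0.005 m is 1, 0.004 m is 0.8, 0.003 rad is 0.03.

```bash
python3 jog.py '[{"tx": 0.2, "ty": -0.16, "tz": 1, "ax": 0.015, "ay": 0.03, "jaw": 0.03}, {"tz": 0.8, "jaw": 0.03}, {"tz": 0.6, "jaw": 0.03}, {"tz": 0.2, "jaw": 0.03}, {"jaw": 0.03}, {"jaw": 0.03}, {"jaw": 0.03}]';python3 -c "
from h import *
togo((.5822,.2181,.0928),(-3.141,0,3.082))"
```

```text
clock: 19.4
ee_pos: [0.5812, 0.2177, 0.0928]
tool_rot: [-3.14, -0.001, 3.083]
contact_force: [-3.8, -1.4, 4.8]
grip_width: 0.0451
grip_force: 65.9
togo [-0.001   0.0005 -0.    ] rot [-0.0014 -0.0015  0.0006] after-rot axes [-0.001   0.0005 -0.    ]
```

```bash
python3 jog.py '[{"jaw": 0.059}, {"jaw": 0.059}, {"jaw": 0.059}, {"tz": -2, "jaw": 0.059}, {"tz": -5, "jaw": 0.06}, {"tz": -6, "jaw": 0.06}, {"tz": -6, "jaw": 0.06}, {"ty": -5.4, "jaw": 0.06}, {"ty": -5.4, "jaw": 0.06}, {"ty": -5.2, "jaw": 0.06}, {"jaw": 0.06}, {"jaw": 0.06}]';python3 -c "
from h import *
wrist();togo((.5765,.1382,.0928),(-3.141,0,3.082));st()"
```

```text
clock: 20.4
ee_pos: [0.5768, 0.1359, 0.1876]
tool_rot: [-3.139, -0.001, 3.079]
contact_force: [-0.4, 0.7, -0.2]
grip_width: 0.0601
grip_force: 0.0
pin [543.9423  18.7596] 104 [0.4293 0.3161 0.0605]
pin [324.3704 164.9333] 135 [0.5393 0.1403 0.0605]
pin [438.8872 165.0827] 133 [0.5431 0.2181 0.0605]
lab [506.6033  15.8914] 1326 [0.4308 0.2842 0.052 ]
lab [431.1807 210.0664] 2048 [0.5781 0.2167 0.052 ]
lab [324.0992 211.7212] 2389 [0.574  0.1381 0.052 ]
togo [0.0001 0.0005 0.0947] rot [-0.0009 -0.0013 -0.0003] after-rot axes [0.0002 0.0004 0.0947]
clock 20.45
joints [-0.1735  0.5947 -0.1866  1.7699  0.1478  0.7924  1.0779]
ee_pos [0.5767 0.1378 0.1875]
tool_rot [-3.1401 -0.0013  3.0817]
contact_force [-0.3014  0.3652  0.4291]
moment [ 0.0759 -0.0114  0.0407]
grip_width 0.060121562211672835
grip_force 0.0
```

Pack b is back within about 1–2 mm of where it was. Now pack c.

To row units: 0.035 m is 7, 0.03 m is 6.

```bash
python3 jog.py '[{"ty": 0.06, "tz": 6, "jaw": 0.06}, {"tz": 7, "jaw": 0.06}, {"tz": 4, "jaw": 0.06}, {"tz": 2, "jaw": 0.06}, {"jaw": 0.06}, {"jaw": 0.03}, {"jaw": 0.03}, {"jaw": 0.03}, {"jaw": 0.03}, {"jaw": 0.03}]'; python3 jog.py '[{"tz": -2, "jaw": 0.03}, {"tz": -4, "jaw": 0.03}, {"tz": -6, "jaw": 0.03}, {"tz": -6, "jaw": 0.03}, {"tz": -4, "jaw": 0.03}, {"ay": -1.1, "jaw": 0.03}, {"ay": -1.1, "jaw": 0.03}, {"ay": -1.1, "jaw": 0.03}, {"ay": -1.1, "jaw": 0.03}, {"ay": -1.1, "jaw": 0.03}, {"jaw": 0.03}, {"jaw": 0.03}]'; python3 jog.py '[{"jaw": 0.03}, {"ay": 1.1, "jaw": 0.03}, {"ay": 1.1, "jaw": 0.03}, {"ay": 1.1, "jaw": 0.03}, {"ay": 1.1, "jaw": 0.03}, {"ay": 1.1, "jaw": 0.03}, {"jaw": 0.03}, {"jaw": 0.03}, {"jaw": 0.03}, {"jaw": 0.03}]'; python3 m.py
python3 jog.py '[{"jaw": 0.03}]' >/dev/null; python3 m.py; python3 jog.py '[{"jaw": 0.03}]' >/dev/null; python3 m.py;python3 jog.py '[{"jaw": 0.03}]' >/dev/null; python3 m.py
python3 jog.py '[{"ay": 1.1, "jaw": 0.03}, {"ay": 1.1, "jaw": 0.03}, {"ay": 1.1, "jaw": 0.03}, {"ay": 1.1, "jaw": 0.03}, {"ay": 1.1, "jaw": 0.03}, {"jaw": 0.03}, {"jaw": 0.03}, {"jaw": 0.03}]'; python3 jog.py '[{"ay": -1.1, "jaw": 0.03}, {"ay": -1.1, "jaw": 0.03}, {"ay": -1.1, "jaw": 0.03}, {"ay": -1.1, "jaw": 0.03}, {"ay": -1.1, "jaw": 0.03}, {"jaw": 0.03}, {"jaw": 0.03}, {"jaw": 0.03}, {"jaw": 0.03}]'; python3 m.py
python3 jog.py '[{"jaw": 0.03}]' >/dev/null; python3 m.py; python3 jog.py '[{"jaw": 0.03}]' >/dev/null; python3 m.py;python3 jog.py '[{"jaw": 0.03}]' >/dev/null; python3 m.py
```

```text
clock: 21.28
ee_pos: [0.5768, 0.1385, 0.0929]
tool_rot: [-3.14, -0.001, 3.083]
contact_force: [0.0, 0.0, 2.8]
grip_width: 0.0452
grip_force: 63.1
clock: 22.28
ee_pos: [0.5772, 0.135, 0.2017]
tool_rot: [-3.124, 0.463, 3.084]
contact_force: [-0.2, 0.8, -4.8]
grip_width: 0.0452
grip_force: 62.9
clock: 23.12
ee_pos: [0.5779, 0.134, 0.2005]
tool_rot: [-3.123, -0.046, 3.072]
contact_force: [-0.2, -0.2, -4.8]
grip_width: 0.0454
grip_force: 62.9
M [ 0.0302 -0.0983 -0.016 ] F [-0.2328 -0.1756 -4.8073] pitch -0.0459
M [ 0.0726 -0.1054  0.0169] F [-0.0755  0.6983 -4.6945] pitch -0.046
M [ 0.0128 -0.0714 -0.0194] F [ 0.6306 -0.0235 -4.6569] pitch -0.0462
M [ 0.0651 -0.1358 -0.0622] F [ 0.018   0.6381 -4.9579] pitch -0.0463
clock: 24.03
ee_pos: [0.5788, 0.1342, 0.2006]
tool_rot: [-3.119, -0.593, 3.06]
contact_force: [-0.5, 0.4, -4.4]
grip_width: 0.0452
grip_force: 63.9
clock: 24.78
ee_pos: [0.5796, 0.1335, 0.2007]
tool_rot: [-3.122, -0.048, 3.07]
contact_force: [0.8, 0.2, -5.1]
grip_width: 0.0448
grip_force: 64.5
M [ 0.0621 -0.1351  0.061 ] F [ 0.8277  0.2291 -5.1421] pitch -0.0478
M [ 0.011  -0.0242 -0.0291] F [ 0.714  -0.4562 -4.9572] pitch -0.0479
M [ 0.0142 -0.0835  0.0011] F [ 0.3955 -0.0488 -4.9763] pitch -0.048
M [ 0.0057 -0.0971  0.0204] F [-0.1792 -0.6151 -4.6965] pitch -0.0479
```

Pack c's mean My was −0.103 before and −0.085 after, at the same pitch, so it is sound too. I'll return it to its bay.

```bash
python3 -c "
from h import *
togo((.5768,.1385,.0929),(-3.141,0,3.082))"
```

```text
togo [-0.0025  0.0068  0.1071] rot [-0.0184 -0.048  -0.0109] after-rot axes [0.0026 0.0048 0.1072]
```

To row units: 0.035 m is 7, 0.025 m is 5, -0.048 rad is -0.48.

```bash
python3 jog.py '[{"ax": -0.184, "ay": -0.48, "az": -0.11, "jaw": 0.03}, {"tx": 0.52, "ty": 0.96, "tz": 4, "jaw": 0.03}, {"tz": 7, "jaw": 0.03}, {"tz": 5, "jaw": 0.03}, {"tz": 3, "jaw": 0.03}, {"jaw": 0.03}, {"jaw": 0.03}, {"jaw": 0.03}]'; python3 -c "
from h import *
togo((.5768,.1385,.0929),(-3.141,0,3.082))"
```

```text
clock: 25.7
ee_pos: [0.5776, 0.1389, 0.1066]
tool_rot: [3.141, 0.003, 3.082]
contact_force: [0.4, 0.1, -4.9]
grip_width: 0.0449
grip_force: 64.5
togo [ 0.0008 -0.0005  0.0137] rot [0.0008 0.0026 0.0004] after-rot axes [ 0.0007 -0.0005  0.0137]
```

To row units: 0.005 m is 1, 0.004 m is 0.8, 0.0025 rad is 0.025.

```bash
python3 jog.py '[{"tx": 0.14, "ty": -0.1, "tz": 1, "ax": 0.01, "ay": 0.025, "jaw": 0.03}, {"tz": 0.8, "jaw": 0.03}, {"tz": 0.6, "jaw": 0.03}, {"tz": 0.2, "jaw": 0.03}, {"jaw": 0.03}, {"jaw": 0.03}, {"jaw": 0.03}]' && python3 jog.py '[{"jaw": 0.059}, {"jaw": 0.059}, {"jaw": 0.059}, {"tz": -2, "jaw": 0.059}, {"tz": -5, "jaw": 0.06}, {"tz": -6, "jaw": 0.06}, {"tz": -6, "jaw": 0.06}, {"jaw": 0}, {"jaw": 0}, {"jaw": 0}, {"jaw": 0}, {"jaw": 0}]'
python3 -c "
from h import *
st();d=wrist();cv2.imwrite('pics/w4.png',d['image'][:,:,::-1])"
```

```text
clock: 26.28
ee_pos: [0.5759, 0.138, 0.093]
tool_rot: [-3.14, -0.001, 3.083]
contact_force: [-1.4, -1.6, 3.5]
grip_width: 0.045
grip_force: 65.5
clock: 27.28
ee_pos: [0.5752, 0.138, 0.1863]
tool_rot: [-3.139, -0.004, 3.083]
contact_force: [1.2, -0.3, -0.7]
grip_width: 0.0004
grip_force: 0.0
clock 27.2833
joints [-0.0844  0.6088 -0.3099  1.7666  0.2445  0.8083  0.9991]
ee_pos [0.5752 0.138  0.1863]
tool_rot [-3.1393 -0.0037  3.0827]
contact_force [ 1.1533 -0.3286 -0.7394]
moment [0.0513 0.0196 0.0077]
grip_width 0.0004045808193779957
grip_force 0.0
pin [542.9802  21.0891] 101 [0.4293 0.3158 0.0605]
pin [319.6875 167.2222] 144 [0.5384 0.1393 0.0605]
pin [435.9504 168.6028] 141 [0.543  0.2177 0.0605]
lab [505.1146  17.1847] 1440 [0.43   0.2838 0.052 ]
lab [319.454  213.2757] 2361 [0.5726 0.1371 0.052 ]
lab [428.24   213.5431] 2075 [0.578  0.2163 0.052 ]
```

View pics/w4.png

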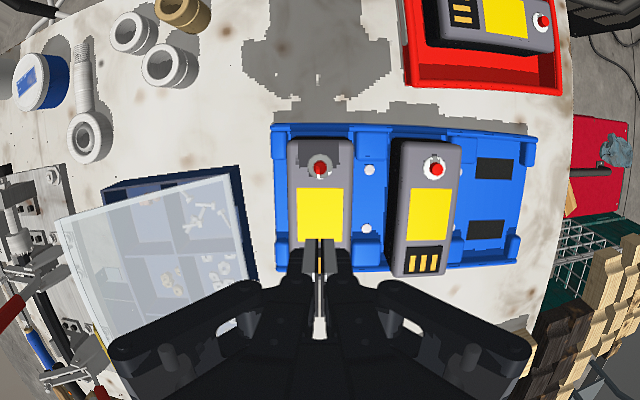

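Both packs are seated, with pin c at (320,167) and pin b at (436,169), and the fingers are shut. I'll move above pin c.

Units first: shifts go in units of 5 mm and turns go in units of 0.1 rad. So 0.02 m is 4, 0.018 m is 3.6.

```bash
python3 jog.py '[{"tx": 3.6, "ty": -0.1, "jaw": 0}, {"tx": 3.6, "ty": -0.1, "tz": 2, "jaw": 0}, {"tz": 4, "jaw": 0}, {"tz": 3.4, "jaw": 0}, {"jaw": 0}, {"jaw": 0}, {"jaw": 0}]'; python3 -c "
from h import *
togo((.539,.1393,.1275),(-3.141,0,3.082))"
```

```text
clock: 27.92
ee_pos: [0.5403, 0.1395, 0.141]
tool_rot: [-3.14, -0.001, 3.083]
contact_force: [-0.1, -0.2, 0.4]
grip_width: -0.0
grip_force: 0.0
togo [ 0.0012 -0.0003  0.0135] rot [-0.0007 -0.0013  0.0006] after-rot axes [ 0.0013 -0.0003  0.0135]
```

To row units: 0.004 m is 0.8, 0.003 m is 0.6.

```bash
python3 jog.py '[{"tx": 0.24, "ty": -0.06, "tz": 0.8, "jaw": 0}, {"tz": 0.6, "jaw": 0}, {"jaw": 0}, {"jaw": 0}]'; python3 jog.py '[{"tz": 0.4, "jaw": 0}, {"tz": 0.4, "jaw": 0}, {"jaw": 0}, {"jaw": 0}]'; python3 jog.py '[{"tz": 0.3, "jaw": 0}, {"tz": 0.2, "jaw": 0}, {"jaw": 0}, {"jaw": 0}]'
```

```text
clock: 28.25
ee_pos: [0.5387, 0.139, 0.1337]
tool_rot: [-3.14, -0.001, 3.083]
contact_force: [-0.3, 0.4, -0.1]
grip_width: -0.0
grip_force: 0.0
clock: 28.58
ee_pos: [0.539, 0.1391, 0.1299]
tool_rot: [-3.14, -0.001, 3.083]
contact_force: [-0.1, 0.2, 2.9]
grip_width: 0.0001
grip_force: 1.5
clock: 28.92
ee_pos: [0.5389, 0.1391, 0.1273]
tool_rot: [-3.14, -0.001, 3.083]
contact_force: [0.8, -0.4, 4.4]
grip_width: -0.0005
grip_force: 2.2
```

Contact with the pin is at the expected height, so I continue in small steps until the rivet head stops the fingers.

```bash
python3 jog.py '[{"tz": 0.2, "jaw": 0}, {"jaw": 0}, {"jaw": 0}]'; python3 jog.py '[{"tz": 0.2, "jaw": 0}, {"jaw": 0}, {"jaw": 0}]'
```

```text
clock: 29.17
ee_pos: [0.539, 0.1392, 0.127]
tool_rot: [-3.14, -0.001, 3.083]
contact_force: [-3.4, -1.5, 11.7]
grip_width: -0.0002
grip_force: 6.0
clock: 29.42
ee_pos: [0.539, 0.1392, 0.1268]
tool_rot: [-3.14, -0.001, 3.083]
contact_force: [-6.2, -1.4, 21.0]
grip_width: 0.0001
grip_force: 10.4
```

The stiff stop came at TCP z = 0.127, where flush is 0.1275, and the force was 21 N. Pin c is flush, so next is pin b.

```bash
python3 jog.py '[{"tz": -3, "jaw": 0}, {"tz": -3, "jaw": 0}, {"ty": 5.2, "jaw": 0}, {"ty": 5.4, "jaw": 0}, {"ty": 5.14, "jaw": 0}, {"tz": 1.6, "jaw": 0}, {"jaw": 0}, {"jaw": 0}, {"jaw": 0}]'; python3 -c "
from h import *
togo((.5435,.2178,.1275),(-3.141,0,3.082));wrist()"
```

```text
clock: 30.17
ee_pos: [0.5434, 0.2161, 0.1466]
tool_rot: [-3.139, -0.002, 3.081]
contact_force: [0.3, 1.2, 1.0]
grip_width: 0.0001
grip_force: 0.0
togo [-0.0001  0.0017  0.0191] rot [-0.0023 -0.0021 -0.0009] after-rot axes [-0.      0.0017  0.0191]
pin [491.3775  36.3284] 204 [0.4286 0.3173 0.0605]
pin [325.697 237.   ] 33 [0.5382 0.2189 0.0605]
lab [431.7665  33.3554] 3503 [0.4283 0.2837 0.052 ]
lab [201.1379 277.9888] 1610 [0.5678 0.1363 0.052 ]
```

```bash
python3 jog.py '[{"ty": 0.2, "tz": 1.2, "jaw": 0}, {"tz": 1, "jaw": 0}, {"jaw": 0}, {"jaw": 0}]'; python3 jog.py '[{"tz": 0.4, "jaw": 0}, {"tz": 0.4, "jaw": 0}, {"jaw": 0}, {"jaw": 0}]'; python3 jog.py '[{"tz": 0.3, "jaw": 0}, {"tz": 0.2, "jaw": 0}, {"jaw": 0}, {"jaw": 0}]'
```

```text
clock: 30.55
ee_pos: [0.5431, 0.2182, 0.1354]
tool_rot: [-3.139, -0.003, 3.082]
contact_force: [0.3, -0.6, -0.3]
grip_width: 0.0001
grip_force: 0.0
clock: 30.88
ee_pos: [0.5435, 0.2187, 0.132]
tool_rot: [-3.14, -0.001, 3.083]
contact_force: [0.5, -0.6, -0.4]
grip_width: -0.0001
grip_force: 0.4
clock: 31.22
ee_pos: [0.5436, 0.2187, 0.1297]
tool_rot: [-3.14, -0.001, 3.083]
contact_force: [-0.6, -1.1, 3.8]
grip_width: 0.0
grip_force: 2.2
```

```bash
python3 jog.py '[{"tz": 0.3, "jaw": 0}, {"tz": 0.2, "jaw": 0}, {"jaw": 0}, {"jaw": 0}]'; python3 jog.py '[{"tz": 0.2, "jaw": 0}, {"jaw": 0}, {"jaw": 0}]'; python3 jog.py '[{"tz": 0.2, "jaw": 0}, {"jaw": 0}, {"jaw": 0}]'
```

```text
clock: 31.55
ee_pos: [0.5436, 0.2187, 0.1272]
tool_rot: [-3.14, -0.001, 3.083]
contact_force: [-0.9, -0.4, 4.5]
grip_width: -0.0001
grip_force: 2.4
clock: 31.8
ee_pos: [0.5436, 0.2188, 0.127]
tool_rot: [-3.14, -0.001, 3.083]
contact_force: [-2.1, -1.9, 11.4]
grip_width: 0.0002
grip_force: 6.5
clock: 32.05
ee_pos: [0.5437, 0.2188, 0.1268]
tool_rot: [-3.14, -0.001, 3.083]
contact_force: [-5.4, -2.8, 21.1]
grip_width: 0.0002
grip_force: 10.5
```

Pin b gave the same stop. Now I retreat and do a final check.

```bash
python3 jog.py '[{"tz": -4, "jaw": 0}, {"tz": -8, "jaw": 0}, {"tz": -8, "jaw": 0}, {"tx": -4, "tz": -6, "jaw": 0.02}, {"tx": -6, "jaw": 0.02}, {"tx": -6, "jaw": 0.02}, {"jaw": 0.02}, {"jaw": 0.02}, {"jaw": 0.02}, {"jaw": 0.02}]'
python3 -c "
from h import *
wrist(.0545)
d=manip.get_image('wrist');w=d['image'][20:320,120:600]
s=manip.get_image('side')['image'][160:270,240:420]
cv2.imwrite('pics/f.png',np.vstack([w,cv2.resize(s,(480,293),interpolation=cv2.INTER_CUBIC)])[:,:,::-1])"
```

```text
clock: 32.88
ee_pos: [0.622, 0.2146, 0.2541]
tool_rot: [-3.14, -0.004, 3.084]
contact_force: [-0.1, -0.2, -0.3]
grip_width: 0.0202
grip_force: 0.0
pin [  6.5153 230.4184] 196 [ 0.651  -0.2652  0.0545]
lab [232.269 144.751] 1450 [0.5735 0.1373 0.052 ]
lab [320.4877 143.4877] 1583 [0.5783 0.2169 0.052 ]
```

View pics/f.png

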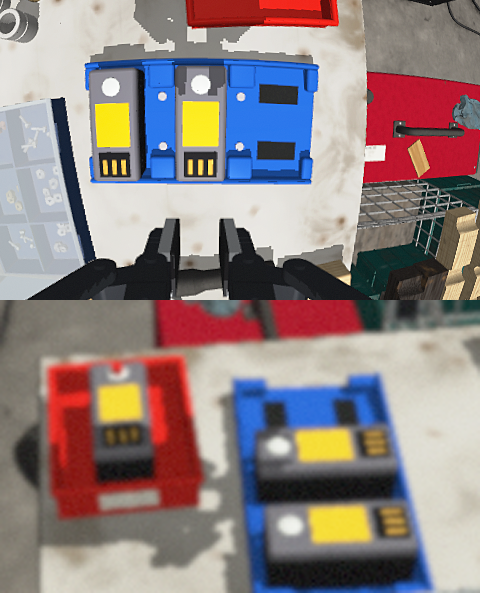

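The pins of b and c, at (201,85) and (110,87), are pushed in with only white heads showing, and both packs sit flat in their bays. Pack a lies flat in the tray with its red pin still up at (118,367).

```bash
python3 -c "
from workcell import manip
print(manip.job_done())"
```

```text
the job is handed in; nothing more can be done
None
```

Job handed in at about 33 s: pack a had a loose block and lies flat in the rework tray with its pin up; packs b and c are sound and sit flat in their bays with their pins pushed flush.

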